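# Gauge the gap of a plate fixture

### The job

Get the plate fixture ready and check its gap: first press both blue plugs fully home, then take the yellow-handled taper gauge from the white stand and slide its blade straight down between the two upright plates until it drags snugly, without jamming it. Finish while still gripping the gauge upright at that depth; do not let go, and leave the grey gauge and everything else on the bench where it is.

Things in the scene. Friction and masses are not known exactly. Their poses are not given: they have to be found in the camera images.
- fixture: fixed fixture: white base 90 (x) x 200 (y) x 30 mm; origin at the centre of its underside. Amid it two upright plates, 60 mm wide along y, with a narrow gap between: the rear plate's inner face is at x = 0, the front one faces it from +x. Gap 3.2 to 4.6 mm (varies), parallel from the base up to the lips at z = 100 mm; above them the mouth flares at 45 degrees, 8 mm each side, up to z = 108 mm
- front_plate: the front upright plate (60 mm wide, 14 mm thick); the gap does not change under gauging forces; its origin is the rear plate's origin shifted along +x by the gap width
- rear_plate: the rear upright plate, 60 mm wide, 14 mm thick, its inner face at its own x = 0; its origin and axes start as the fixture's. The two plates are clamped to each other and as a pair float up to 4 mm either way along fixture x (under 1 N), so that they centre themselves on the blade
- mouth (a point): point between the plates at the height of the lips (100 mm above the bench), midway along their width, 2 mm from the rear plate's face; moves with the plates; axes as the fixture's
- plug_left (a joint): how far the left plug (fixture +y) stands proud, m: 0 = fully home, cap resting on its collar; starts 5 to 10 mm proud. It slides down stiffly (about 4 N of friction, then a hard stop) and stays where it is left
- plug_right (a joint): the same for the right plug (fixture -y)
- plug_left_top (a point): centre of the top of the left plug's blue cap, 24 mm diameter, 10 mm thick, on a black collar (34 mm diameter, top 52 mm above the bench) at fixture x = 0, y = +72 mm; when home the cap's top is 62 mm above the bench
- plug_right_top (a point): the same for the right plug, at fixture x = 0, y = -72 mm
- stand: white block 70 (x) x 160 (y) x 90 mm high, fixed; origin at the centre of its underside. Two through slots, 11 (x) x 24 (y) mm, at y = +40 and -40 mm, hold the two gauges, blades down; which gauge is in which slot varies
- gauge: yellow-handled taper gauge, about 80 g, upright in the stand. Origin: centre of the handle's underside, resting on the stand's top. Handle, upward: 16 (x) x 30 (y) x 55 mm. Steel blade, downward: 80 mm long, 20 mm wide along y, thickness along x tapers evenly from 6.8 mm at the handle to 2 mm at the tip. Half a turn about z makes no difference
- gauge_tip (a point): centre of the tip of the yellow gauge's blade, 80 mm below its origin. The blade meets plates g mm apart when this is (g - 2)/0.06 mm below the lips (20 to 43 mm); it drags snugly, at some 5 to 10 N of push, a little deeper
- gauge_grey: a like gauge with a grey handle, same sizes, in the other slot; leave it
- mouse: black computer mouse, 100 x 58 x 34 mm; bystander, origin at the centre of its underside
- keyboard: grey keyboard, 130 x 360 x 21 mm; bystander, origin at the centre of its underside
- rinse_bottle: white closed bottle with blue cap, 60 mm diameter, 150 mm high; bystander, origin at the centre of its underside
- wafer_box: clear flat box with blue lid, 134 x 134 x 44 mm; bystander, origin at the centre of its underside
- lens_can: black lens canister with steel top, 40 mm diameter, 65 mm high; bystander, origin at the centre of its underside
- tweezers: steel tweezers with black end, 110 mm long, lying flat; bystander, origin at the centre of its underside
- sample_dish: small glass dish, 90 mm diameter, 18 mm high; bystander, origin at the centre of its underside
Mind the look-alikes: they are no part of the job. Leave any turquoise look-alike of the fixture alone.

How it is judged:
On the way, in this order (a step that is already met when the one before it is completed fails the run):
1. both blue plugs are pressed fully home (value of joint each of plug_left, plug_right below 0.002 m), for 0.2 s.
2. the yellow gauge is lifted by the gripper clear of the stand (height (world z) of gauge above 0.155 m and contact force between the fingers and gauge above 1 N and contact force between gauge and stand below 0.1 N), for 0.1 s.
At the end, for the whole second after the job is handed in: Plugs within 2 mm of home; fingers grip the yellow gauge, still and upright within 0.12 rad; its tip is between the plates, at least 12 mm below the lips, clear of the base, within 22 mm of mid-width; blade bears on each plate with 2.5 to 35 N; grey gauge within 30 mm of its start (all of step 1 and contact force between the fingers and gauge above 1 N and contact force between gauge and front_plate between 2.5 and 35 N and contact force between gauge and rear_plate between 2.5 and 35 N and z of gauge_tip in the frame of rear_plate between 0.032 and 0.088 m and x of gauge_tip in the frame of rear_plate between -0.005 and 0.01 m and y of gauge_tip in the frame of rear_plate between -0.022 and 0.022 m and angle between gauge's own z axis and vertical below 0.12 rad and linear speed of gauge below 0.01 m/s and distance of gauge_grey from where it was at the start of the episode below 0.03 m); the arm keeps its last pose, push and grip.
It fails at once if the grey gauge is taken or knocked out (distance of gauge_grey from where it was at the start of the episode above 0.03 m).
It fails at once if a bystander is pushed away (distance of any of mouse, keyboard, rinse_bottle, wafer_box, lens_can, tweezers, sample_dish from where it was at the start of the episode above 0.04 m).
It fails at once if the gauge is jammed hard between the plates (contact force between gauge and front_plate above 90 N or contact force between gauge and rear_plate above 90 N).
It also fails if it takes over 67 s, if anything falls off the work surface, if the arm or the gripper's body presses on something with over 40 N, if the wrist force passes 120 N, or if a joint passes its speed limit or range.

### The arm

A 6-joint arm with a two-finger parallel gripper is mounted at the origin on the work surface. World frame = base frame: x ahead of the robot, y to its left, z up, the work surface at z = 0. Lengths are in m, angles in rad, forces in N, time in s.
With the tool pointing down it reaches from about 0.3 to 0.75 m from the base axis. Payload 8.5 kg.
Tool frame: the origin (TCP) lies on the centre line of the jaws, within the pads' length; the fingertips stand 22 mm ahead of it and the grasp point (between the pads) lies 3 mm ahead of it (ctrl.tips_ahead is the distance from the TCP to the fingertips, in m); z points along the fingers, x is the direction in which the jaws open and shut, and the axes are right-handed (so a half turn about z gives the same grasp; the last joint's range is limited). The gripper opens to 85 mm and grips with 20 to 120 N. Pads are 22 mm wide; open, the fingers measure 114 mm over their backs; the gripper's body (76 mm by 85 mm) begins 54 mm behind the grasp point. The pads swing forward as they close: fully open they stand 13 mm farther back than shut.
Start: joints at [-1.462, 0.381, 1.297, -0, 1.464, -0.215], TCP at [0.175, -0.521, 0.253] pointing down, gripper open.
Joint ranges: [-3.11, 3.11], [-0.89, 2.33], [0.22, 2.48], [-1.42, 4.56], [0.17, 2.85], [-2.88, 2.88]. Speed limits (rad/s): [2.39, 2.39, 3.14, 3.14, 3.14, 3.14].

### API

Orientations are given as a unit quaternion [w, x, y, z].
In Python, from workcell import ctrl gives the robot as it stands.
- The arm moves only by the tool jog_arm, never from a script. Its argument "targets" is a list that holds one entry, the list of rows, each a list of 7 numbers: the shift along the tool's x, y, z in cm, then the turn, a rotation vector about the tool's x, y, z in rad, then the gripper's target within -1 to 1 (shut at 1, half-way at 0, fully open at -1). A call has 1 to 8 rows; each row shifts and turns the commanded pose from where the row before left it, along the tool's axes as they then stand; what a row does not reach is not made up. A row lasts 1/12 s, in which the tool goes at most 41.7 mm and 7.16 degrees, less where a joint would pass 70% of its speed; a pose out of reach is approached as far as the arm can. A call with a gripper value outside its range is refused whole. The fingers move at their own pace and stop on an object; "newtons" is the grip in N (left out, the last holds). Time passes only in rows, so rows that do not move let the fingers close. It gives the time, the measured TCP pose, the force and the opening at its end, in the units of the state.
- ctrl.get_obs(): the state, without advancing time (a new reading comes with each control period).
- ctrl.snapshot(name): name is "scene" or "side" or "wrist"; returns the picture (420x560x3 uint8, red, green, blue); there is no depth.
- ctrl.get_calibration(name): a dict with "intrinsics" (3x3 intrinsics, pixels), "camera_from_world" (4x4, takes a point from world to camera coordinates); the wrist camera has in their place "mount" (4x4, takes a point from camera to tool coordinates, whose origin is the TCP and whose axes are the tool frame's). Camera axes: x right, y up, looking along -z (the intrinsics and any distortion apply to the point x, -y, -z); pixel columns grow to the right and rows downward; lengths in m; the calibration is good to about 2 mm. The wrist camera is an equidistant fisheye: a pixel r from the principal point sees the ray r / f radians off the axis. A picture is of the moment at which its call begins: read the wrist's pose just before it. get_calibration takes no time and is no camera call.
- ctrl.sign_off(): hands the job in, once; it reports no verdict.
Trained networks look in the newest picture that a camera, given by its name, has taken for a name from the list of things; names that differ only in an ending like _2 or _b are one class to them, and where a whole thing is asked for, a point or a joint stands for the part that bears it (a point fixed in the world has none). Each returns a list of dicts, best first, with "conf" (0 to 1); they miss things now and then, are a little off and sometimes report something else, mostly with a low value. They report only what shows in the picture. A call takes as long as a camera call. They do not tell look-alikes from the thing itself.
- ctrl.masks_of(target, camera): "region" (420x560 bool, what is visible of it).
- ctrl.place_of(target, camera): "xyz" ([x, y, z] in m, in world coordinates, good to about 4 mm: a listed point, or the origin of a listed thing).
The state is a dict: "clock": time; "joint_positions": joint angles; "joint_velocities": joint speeds; "joint_efforts": joint torques, N m; "position": TCP position; "ee_rot": TCP orientation; "wrist_force": force on the tool from outside, world axes, zero at the start; "torque": the same for the moment, N m; "gripper_width": opening from 0.0 (shut) to 1.0 (fully open).
Only numpy, scipy, OpenCV 4.12 (cv2) and the standard library are available. Lean on these libraries where they do the work, as an engineer would, in place of code of your own. Each camera call takes 0.05 s, during which the arm holds its last target.

## Working session

There is one attempt and no reset: what is moved stays moved. The work goes in short steps, Python scripts to look and compute and a tool call to move; the robot and the scene stay as the last step left them, time stands still between calls to the robot, and variables do not carry over. Pictures are saved under pics/ and viewed, and the job is handed in when it is done.

Besides the shell and the picture viewer there is one more tool, called after "Emit:" as name([rows], argument=value, ...), one row to a line, values as JSON. jog_arm: Moves the arm, as the interface text tells. Its arguments: {"type":"object","properties":{"targets":{"type":"array"},"newtons":{"type":"number"}},"required":["targets"]}

```bash
ls; mkdir -p pics; cat > h.py <<'E'
import numpy as np, cv2
from scipy.spatial.transform import Rotation as R
from workcell import ctrl
def save(n,im): cv2.imwrite('pics/'+n+'.png',cv2.cvtColor(im,cv2.COLOR_RGB2BGR))
def ray(cam,u,v):
    c=ctrl.get_calibration(cam);K=np.array(c['intrinsics']);T=np.linalg.inv(np.array(c['camera_from_world']))
    d=np.linalg.inv(K)@[u,v,1];d=np.array([d[0],-d[1],-d[2]]);d=T[:3,:3]@d
    return T[:3,3],d/np.linalg.norm(d)
def proj(cam,p):
    c=ctrl.get_calibration(cam);K=np.array(c['intrinsics']);T=np.array(c['camera_from_world'])
    q=T@np.append(p,1);q=np.array([q[0],-q[1],-q[2]]);q=K@q;return q[:2]/q[2]
def tri(rays):
    A=0;b=0
    for o,d in rays:
        M=np.eye(3)-np.outer(d,d);A=A+M;b=b+M@o
    return np.linalg.solve(A,b)
E
python3 - <<'E'
from h import *
o=ctrl.get_obs();print(o)
for n in ['scene','side','wrist']:
    im=ctrl.snapshot(n);save(n+'0',im);c=ctrl.get_calibration(n);print(n,{k:np.round(v,3).tolist() if not isinstance(v,str) else v for k,v in c.items()})
for t in ['fixture','mouth','plug_left_top','plug_right_top','stand','gauge','gauge_tip','gauge_grey']:
    for n in ['scene','side','wrist']:
        print(t,n,[(round(d['conf'],2),np.round(d['xyz'],3).tolist()) for d in ctrl.place_of(t,n)][:3])
print(ctrl.tips_ahead)
E
```

```text
pics
{'clock': 0.0, 'joint_positions': array([-1.46233167e+00,  3.81220495e-01,  1.29827340e+00, -3.62694197e-05,
        1.46362396e+00, -2.15298593e-01]), 'joint_velocities': array([ 0.00018446, -0.00050382, -0.00159454,  0.00010598, -0.00102383,
        0.00017601]), 'joint_efforts': array([ 2.53971530e-04, -4.48458159e+01, -2.31274849e+01, -1.86073721e-04,
        4.84209406e-03,  5.02536159e-05]), 'position': array([ 0.17493533, -0.52115211,  0.25269435]), 'ee_rot': array([-5.55213785e-04,  8.11831101e-01, -5.83891841e-01, -5.23092608e-04]), 'wrist_force': array([ 0.92567491, -0.36219762,  0.20267175]), 'torque': array([-0.00655431,  0.00413677,  0.03426864]), 'gripper_width': 1.0011188114562428}
scene {'intrinsics': [[387.665, 0.0, 285.727], [0.0, 387.665, 216.131], [0.0, 0.0, 1.0]], 'camera_from_world': [[-0.702, 0.712, -0.015, 0.412], [-0.55, -0.529, 0.647, 0.239], [0.452, 0.462, 0.763, -1.654], [0.0, 0.0, 0.0, 1.0]]}
side {'intrinsics': [[422.712, 0.0, 271.12], [0.0, 422.712, 211.471], [0.0, 0.0, 1.0]], 'camera_from_world': [[-0.925, -0.38, -0.007, 0.518], [0.279, -0.69, 0.6
[... 987 characters left out ...]
ist []
plug_right_top scene [(0.5, [0.325, -0.26, 0.06]), (0.47, [0.342, 0.025, 0.061]), (0.39, [0.539, -0.137, 0.069])]
plug_right_top side [(0.42, [0.344, 0.028, 0.06]), (0.4, [0.536, -0.14, 0.072])]
plug_right_top wrist []
stand scene [(0.71, [0.568, 0.197, -0.003])]
stand side [(0.8, [0.565, 0.2, 0.002])]
stand wrist []
gauge scene [(0.68, [0.569, 0.24, 0.088]), (0.59, [0.587, 0.424, 0.002]), (0.23, [0.536, -0.507, -0.005])]
gauge side [(0.72, [0.57, 0.239, 0.088]), (0.21, [0.535, -0.138, 0.072])]
gauge wrist []
gauge_tip scene []
gauge_tip side []
gauge_tip wrist []
gauge_grey scene [(0.64, [0.565, 0.161, 0.088])]
gauge_grey side [(0.75, [0.571, 0.161, 0.088])]
gauge_grey wrist []
0.022
```

View pics/scene0.png

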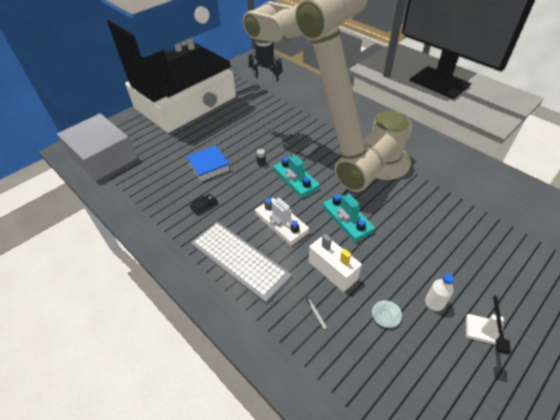

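View pics/side0.png

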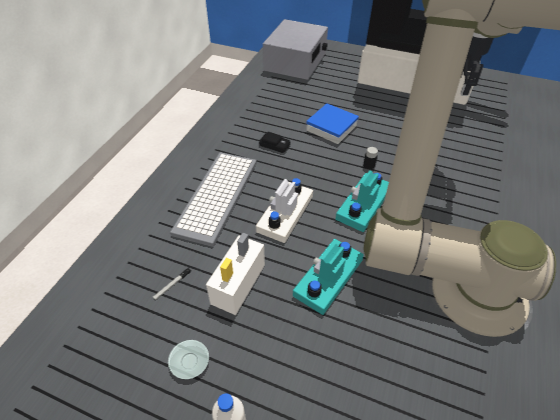

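```bash
python3 - <<'E'
from h import *
o=ctrl.get_obs();print(o['clock'])
for p in [[.545,-.065,.1],[.549,.003,.075],[.536,-.139,.072],[.57,.24,.145],[.567,.161,.145]]:
    print(p,proj('scene',p),proj('side',p))
s=cv2.imread('pics/scene0.png');d=cv2.imread('pics/side0.png')
def crop(im,p,n):
    u,v=proj(n,p).astype(int);c=im[max(v-70,0):v+70,max(u-90,0):u+90];print(n,u-90,v-70,c.shape);return cv2.resize(c,(390,300),interpolation=cv2.INTER_CUBIC)
P=[.545,-.065,.07];G=[.568,.2,.1]
cv2.imwrite('pics/crop0.png',np.vstack([np.hstack([crop(s,P,'scene'),crop(d,P,'side')]),np.hstack([crop(s,G,'scene'),crop(d,G,'side')])]))
E
```

```text
1.35
[0.545, -0.065, 0.1] [280.365626   205.25486579] [284.82499322 190.0039961 ]
[0.549, 0.003, 0.075] [293.54312538 220.77295783] [274.17320554 212.81529365]
[0.536, -0.139, 0.072] [268.0563371  198.62492646] [296.76903094 180.80802937]
[0.57, 0.24, 0.145] [345.16409755 251.68777572] [225.57681825 262.74468189]
[0.567, 0.161, 0.145] [325.99692204 236.69365478] [241.74355243 237.41191965]
scene 190 140 (140, 180, 3)
side 194 127 (140, 180, 3)
scene 244 182 (140, 180, 3)
side 145 191 (140, 180, 3)
```

View pics/crop0.png

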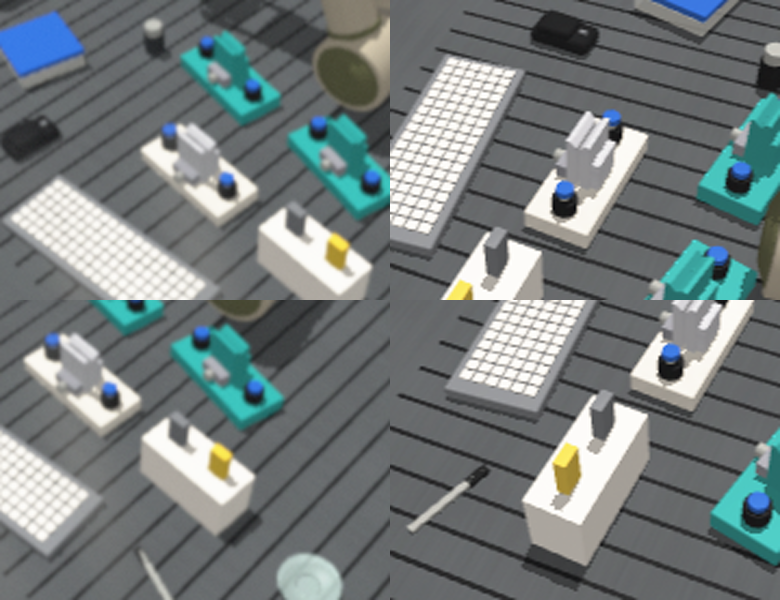

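Choice: the white fixture, scene pixel (280,210) and side (286,200). The turquoise ones at scene (297,175) and (349,215) are look-alikes. The yellow gauge is at scene (345,255) and the grey one, which stays, at (326,240). The crop confirms both choices. Next I'll move above the fixture for wrist views.

```bash
cat >> h.py <<'E'
def Rdown(yaw,  ): # tool x at world angle yaw, z down
    return R.from_euler('z',yaw)*R.from_euler('x',np.pi)
def cur():
    o=ctrl.get_obs();q=o['ee_rot'];return np.array(o['position']),R.from_quat([q[1],q[2],q[3],q[0]]),o
def rows(p1,yaw1,n,g,p0=None,R0=None):
    a,b,_=cur(); p0=a if p0 is None else np.array(p0); R0=b if R0 is None else R0
    R1=Rdown(yaw1);rv=(R0.inv()*R1).as_rotvec();
    P,Q=p0,R0;out=[]
    for i in range(n):
        dp=(np.array(p1)-p0)/n
        r=[*(Q.inv().apply(dp)*100),*(rv/n),g];r=np.round(r,[2,2,2,4,4,4,2]).tolist();out.append(r)
        P=P+Q.apply(np.array(r[:3])/100);Q=Q*R.from_rotvec(r[3:6])
    for i in range(0,n,8): print(out[i:i+8])
    print('max step mm',max(np.linalg.norm(r[:3])*10 for r in out),'end',P,np.round(R1.as_quat(),4))
def wray(u,v,pose):
    p,Rt=pose;c=ctrl.get_calibration('wrist');K=np.array(c['intrinsics']);M=np.array(c['mount'])
    x=(u-K[0,2])/K[0,0];y=(v-K[1,2])/K[1,1];th=np.hypot(x,y);s=np.sin(th)/max(th,1e-9)
    d=np.array([x*s,-y*s,-np.cos(th)]);d=Rt.apply(M[:3,:3]@d);o=p+Rt.apply(M[:3,3]);return o,d
def wproj(P,pose):
    p,Rt=pose;c=ctrl.get_calibration('wrist');K=np.array(c['intrinsics']);M=np.linalg.inv(np.array(c['mount']))
    q=M@np.append(Rt.inv().apply(np.array(P)-p),1);th=np.arctan2(np.hypot(q[0],q[1]),-q[2]);h=np.hypot(q[0],q[1])
    return np.array([K[0,2]+K[0,0]*th*q[0]/h,K[1,2]-K[1,1]*th*q[1]/h])
E
python3 -c "
from h import *
rows([.545,-.03,.29],-.085,17,1)"
```

```text
Traceback (most recent call last):
  File "h.py", line 27, in rows
    r=[*(Q.inv().apply(dp)*100),*(rv/n),g];r=np.round(r,[2,2,2,4,4,4,2]).tolist();out.append(r)
                                             ~~~~~~~~^^^^^^^^^^^^^^^^^^^
TypeError: 'list' object cannot be interpreted as an integer
```

```bash
sed -i 's/np.round(r,\[2,2,2,4,4,4,2\]).tolist()/[round(float(x),k)+0.0 for x,k in zip(r,[2,2,2,3,3,3,2])]/' h.py
python3 -c "
from h import *
rows([.545,-.03,.29],-.085,17,1)"
```

```text
[[-2.05, -2.98, -0.22, 0.0, 0.0, -0.068, 1.0], [-1.84, -3.12, -0.22, 0.0, 0.0, -0.068, 1.0], [-1.62, -3.23, -0.22, 0.0, 0.0, -0.068, 1.0], [-1.4, -3.34, -0.22, 0.0, 0.0, -0.068, 1.0], [-1.17, -3.42, -0.22, 0.0, 0.0, -0.068, 1.0], [-0.94, -3.5, -0.22, 0.0, 0.0, -0.068, 1.0], [-0.7, -3.55, -0.22, 0.0, 0.0, -0.068, 1.0], [-0.45, -3.59, -0.22, 0.0, 0.0, -0.068, 1.0]]
[[-0.21, -3.61, -0.22, 0.0, 0.0, -0.068, 1.0], [0.04, -3.62, -0.22, 0.0, 0.0, -0.068, 1.0], [0.28, -3.61, -0.22, 0.0, 0.0, -0.068, 1.0], [0.53, -3.58, -0.22, 0.0, 0.0, -0.068, 1.0], [0.77, -3.54, -0.22, 0.0, 0.0, -0.068, 1.0], [1.01, -3.48, -0.22, 0.0, 0.0, -0.068, 1.0], [1.24, -3.4, -0.22, 0.0, 0.0, -0.068, 1.0], [1.47, -3.31, -0.22, 0.0, 0.0, -0.068, 1.0]]
[[1.69, -3.2, -0.22, 0.0, 0.0, -0.068, 1.0]]
max step mm 36.307024113799244 end [ 0.54503011 -0.02979517  0.29071581] [ 0.9991 -0.0425 -0.      0.    ]
```

Emit:
jog_arm([
  [[-2.05,-2.98,-0.22,0,0,-0.068,1],[-1.84,-3.12,-0.22,0,0,-0.068,1],[-1.62,-3.23,-0.22,0,0,-0.068,1],[-1.4,-3.34,-0.22,0,0,-0.068,1],[-1.17,-3.42,-0.22,0,0,-0.068,1],[-0.94,-3.5,-0.22,0,0,-0.068,1],[-0.7,-3.55,-0.22,0,0,-0.068,1],[-0.45,-3.59,-0.22,0,0,-0.068,1]],
], newtons=60)

```text
clock: 2.02
position: [0.3498, -0.2886, 0.2712]
ee_rot: [0.0, 0.939, -0.343, 0.0]
wrist_force: [0.9, -0.6, -0.5]
gripper_width: -0.0
```

Emit:
jog_arm([
  [[-0.21,-3.61,-0.22,0,0,-0.068,1],[0.04,-3.62,-0.22,0,0,-0.068,1],[0.28,-3.61,-0.22,0,0,-0.068,1],[0.53,-3.58,-0.22,0,0,-0.068,1],[0.77,-3.54,-0.22,0,0,-0.068,1],[1.01,-3.48,-0.22,0,0,-0.068,1],[1.24,-3.4,-0.22,0,0,-0.068,1],[1.47,-3.31,-0.22,0,0,-0.068,1]],
])

```text
clock: 2.68
position: [0.5241, -0.057, 0.2888]
ee_rot: [0.0, 0.997, -0.078, 0.0]
wrist_force: [0.5, 0.3, 0.3]
gripper_width: -0.002
```

Emit:
jog_arm([
  [[1.69,-3.2,-0.22,0,0,-0.068,1],[0,0,0,0,0,0,1],[0,0,0,0,0,0,1]],
])

```text
clock: 2.93
position: [0.5456, -0.0284, 0.2904]
ee_rot: [0.0, 0.999, -0.044, -0.0]
wrist_force: [0.7, -0.3, 0.2]
gripper_width: 0.006
```

```bash
python3 - <<'E'
from h import *
p,r,o=cur();im=ctrl.snapshot('wrist');save('w1',im);np.savez('w1.npz',p=p,q=r.as_quat());cv2.imwrite('pics/w1x.png',cv2.resize(cv2.imread('pics/w1.png'),(800,600)))
for t in ['mouth','plug_left_top','plug_right_top','gauge','gauge_grey']:
    print(t,[(round(d['conf'],2),np.round(d['xyz'],4).tolist()) for d in ctrl.place_of(t,'wrist')][:3])
E
```

```text
mouth [(0.93, [0.5467, -0.0657, 0.1047]), (0.82, [0.3643, 0.0922, 0.1017]), (0.56, [0.338, -0.1953, 0.1026])]
plug_left_top [(0.76, [0.3742, 0.1673, 0.0667]), (0.74, [0.5463, 0.0067, 0.0725]), (0.51, [0.3569, -0.1201, 0.0656])]
plug_right_top [(0.63, [0.348, 0.0273, 0.0579])]
gauge []
gauge_grey [(0.72, [0.5647, 0.1616, 0.092])]
```

View pics/w1x.png

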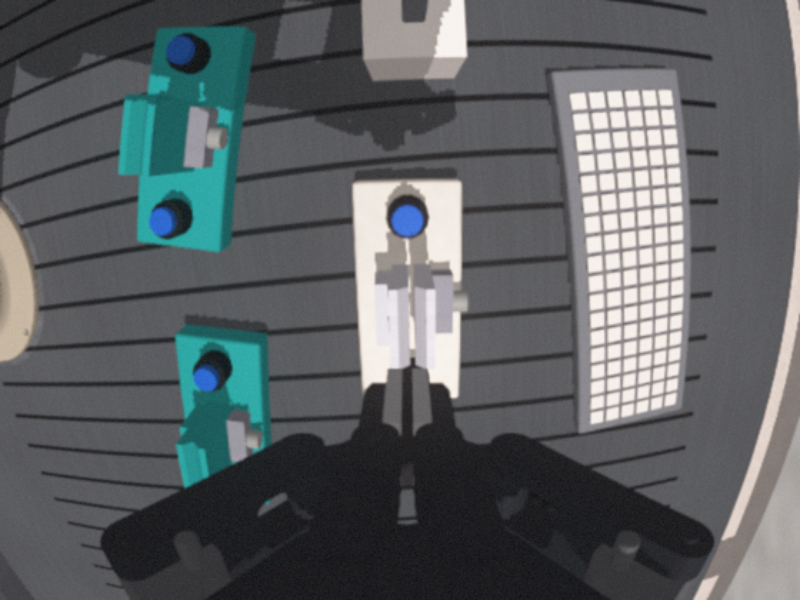

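```bash
python3 - <<'E'
from h import *
def blob(f,near):
    im=cv2.imread(f);hsv=cv2.cvtColor(im,cv2.COLOR_BGR2HSV);m=cv2.inRange(hsv,(100,120,60),(130,255,255))
    n,l,s,c=cv2.connectedComponentsWithStats(m);i=min(range(1,n),key=lambda k:np.hypot(*(c[k]-near))+(100 if s[k,4]<12 else 0));return c[i],s[i]
d=np.load('w1.npz');pose=(d['p'],R.from_quat(d['q']))
w,s=blob('pics/w1.png',(285,153));print('w',w,s)
o,dr=wray(*w,pose);
for z in(.062,.07,.075): print(z,o+dr*(z-o[2])/dr[2])
rs={}
for nm,P in (('L',[.548,.003,.074]),('R',[.538,-.139,.072])):
    rays=[]
    for c in('scene','side'):
        b,s=blob(f'pics/{c}0.png',proj(c,P));print(nm,c,b,s,proj(c,P));rays.append(ray(c,*b))
    print(nm,'tri',tri(rays), tri(rays+[(o,dr)]) if nm=='L' else '')
# base corners on floor z=.03 from wrist pic (800x600 coords)
for u,v in [(354,182),(461,181),(458,397),(375,397)]:
    a,b=wray(u*.7,v*.7,pose);print((u,v),a+b*(.03-a[2])/b[2])
# gap line at lips top z=.108
for u,v in [(411,290),(411,365)]:
    a,b=wray(u*.7,v*.7,pose);print((u,v),a+b*(.1-a[2])/b[2])
E
```

```text
w [284.74940334 153.93794749] [274 143  23  23 419]
0.062 [0.54630323 0.00390538 0.062     ]
0.07 [0.54641073 0.00496763 0.07      ]
0.075 [0.54647792 0.00563153 0.075     ]
L scene [294.27586207 223.65517241] [292 221   6   6  29] [293.74235322 220.79652335]
L side [274.33898305 215.50847458] [270 212   9   8  59] [274.51799349 213.16627819]
L tri [0.54876429 0.00513633 0.0636949 ] [0.54780449 0.00439671 0.0628785 ]
R scene [267.59259259 200.07407407] [265 198   6   5  27] [267.6616597  198.91412928]
R side [296.28888889 181.15555556] [292 178   9   8  45] [296.11958101 180.62844699]
R tri [ 0.53838269 -0.14006992  0.06711154] 
(354, 182) [0.50588435 0.03512425 0.03      ]
(461, 181) [0.59275258 0.02819498 0.03      ]
(458, 397) [ 0.57905723 -0.16836004  0.03      ]
(375, 397) [ 0.50159099 -0.16123325  0.03      ]
(411, 290) [ 0.54535798 -0.04016144  0.1       ]
(411, 365) [ 0.54039438 -0.09755276  0.1       ]
```

```bash
python3 - <<'E'
import cv2
im=cv2.imread('pics/w1.png');cv2.imwrite('pics/w1c.png',cv2.resize(im[110:290,235:340],(560,960),interpolation=cv2.INTER_CUBIC)[:600] if 0 else cv2.resize(im[110:290,225:345],(400,600),interpolation=cv2.INTER_CUBIC))
E
```

```text
(no output)
```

View pics/w1c.png

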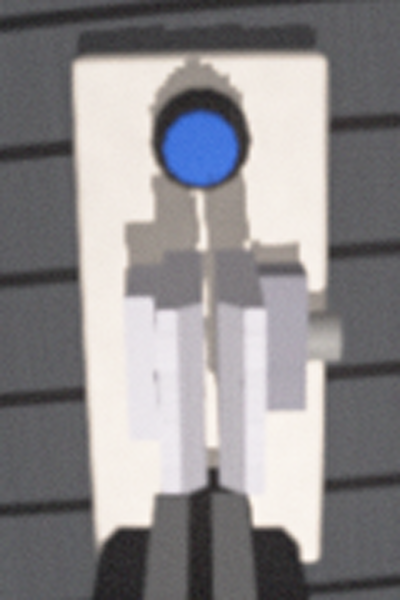

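```bash
python3 -c "
from h import *
rows([.547,.005,.11],-.08,6,1)
rows([.547,.005,.08],-.08,4,1,[.547,.005,.11],Rdown(-.08))
rows([.5365,-.139,.13],-.08,5,1,[.547,.005,.13],Rdown(-.08))
"
```

```text
[[-0.02, -0.6, 3.01, 0.0, 0.0, -0.002, 1.0], [-0.02, -0.6, 3.01, 0.0, 0.0, -0.002, 1.0], [-0.01, -0.6, 3.01, 0.0, 0.0, -0.002, 1.0], [-0.01, -0.6, 3.01, 0.0, 0.0, -0.002, 1.0], [-0.01, -0.6, 3.01, 0.0, 0.0, -0.002, 1.0], [-0.01, -0.6, 3.01, 0.0, 0.0, -0.002, 1.0]]
max step mm 30.692833039652754 end [0.54704322 0.00520272 0.11029125] [ 0.9992 -0.04   -0.      0.    ]
[[0.0, 0.0, 0.75, 0.0, 0.0, 0.0, 1.0], [0.0, 0.0, 0.75, 0.0, 0.0, 0.0, 1.0], [0.0, 0.0, 0.75, 0.0, 0.0, 0.0, 1.0], [0.0, 0.0, 0.75, 0.0, 0.0, 0.0, 1.0]]
max step mm 7.5 end [0.547 0.005 0.08 ] [ 0.9992 -0.04   -0.      0.    ]
[[0.02, 2.89, 0.0, 0.0, 0.0, 0.0, 1.0], [0.02, 2.89, 0.0, 0.0, 0.0, 0.0, 1.0], [0.02, 2.89, 0.0, 0.0, 0.0, 0.0, 1.0], [0.02, 2.89, 0.0, 0.0, 0.0, 0.0, 1.0], [0.02, 2.89, 0.0, 0.0, 0.0, 0.0, 1.0]]
max step mm 28.900692033236854 end [ 0.53644913 -0.13911776  0.13      ] [ 0.9992 -0.04   -0.      0.    ]
```

Emit:
jog_arm([
  [[-0.02,-0.6,3,0,0,0,1],[-0.02,-0.6,3,0,0,0,1],[-0.01,-0.6,3,0,0,0,1],[-0.01,-0.6,3,0,0,0,1],[-0.01,-0.6,3,0,0,0,1],[-0.01,-0.6,3,0,0,0,1],[0,0,0,0,0,0,1]],
])

```text
clock: 3.82
position: [0.5449, 0.0066, 0.1061]
ee_rot: [-0.001, 0.999, -0.046, -0.005]
wrist_force: [-1.5, -0.2, -1.3]
gripper_width: 0.001
```

Emit:
jog_arm([
  [[0,0,0.6,0,0,0,1],[0,0,0.5,0,0,0,1],[0,0,0.4,0,0,0,1],[0,0,0.4,0,0,0,1]],
])

```text
clock: 4.15
position: [0.5481, 0.0056, 0.0927]
ee_rot: [0.0, 0.999, -0.046, 0.001]
wrist_force: [0.3, -0.7, 5.1]
gripper_width: -0.001
```

Emit:
jog_arm([
  [[0,0,0.3,0,0,0,1],[0,0,0.3,0,0,0,1],[0,0,0.2,0,0,0,1],[0,0,0,0,0,0,1]],
])

```text
clock: 4.48
position: [0.5481, 0.0057, 0.0841]
ee_rot: [0.0, 0.999, -0.046, 0.001]
wrist_force: [0.3, -2.0, 3.1]
gripper_width: 0.001
```

Emit:
jog_arm([
  [[0,0,0.15,0,0,0,1],[0,0,0.1,0,0,0,1],[0,0,0,0,0,0,1]],
])

```text
clock: 4.73
position: [0.5482, 0.0058, 0.0838]
ee_rot: [0.001, 0.999, -0.045, 0.002]
wrist_force: [-5.6, -1.4, 25.5]
gripper_width: 0.004
```

Emit:
jog_arm([
  [[0,0,-2,0,0,0,1],[0,0,-3,0,0,0,1],[0.05,2.4,-1.5,0,0,0,1],[0.05,3,0,0,0,0,1],[0.05,3,0,0,0,0,1],[0.05,3,0,0,0,0,1],[0,3,0,0,0,0,1],[0,0,0.5,0,0,0,1]],
])

```text
clock: 5.4
position: [0.5364, -0.1418, 0.1415]
ee_rot: [0.001, 0.999, -0.047, 0.001]
wrist_force: [0.2, -0.0, -0.0]
gripper_width: -0.001
```

Emit:
jog_arm([
  [[0,0,1.5,0,0,0,1],[0,0,1.5,0,0,0,1],[0,0,0.8,0,0,0,1],[0,0,0,0,0,0,1]],
])

```text
clock: 5.73
position: [0.5356, -0.1366, 0.1014]
ee_rot: [-0.001, 0.999, -0.045, -0.002]
wrist_force: [0.5, 0.3, -0.3]
gripper_width: -0.001
```

Emit:
jog_arm([
  [[0,0,0.4,0,0,0,1],[0,0,0.4,0,0,0,1],[0,0,0.4,0,0,0,1],[0,0,0.3,0,0,0,1],[0,0,0.2,0,0,0,1],[0,0,0,0,0,0,1]],
])

```text
clock: 6.23
position: [0.5366, -0.1374, 0.0862]
ee_rot: [0.0, 0.999, -0.045, 0.0]
wrist_force: [-0.2, 0.1, 0.3]
gripper_width: -0.001
```

```bash
python3 - <<'E'
from h import *
p,r,o=cur();print(o['wrist_force'],o['position'])
a=ctrl.snapshot('side');b=ctrl.snapshot('scene');w=ctrl.snapshot('wrist');save('w2',w)
u,v=proj('side',[.537,-.12,.07]).astype(int);s,t=proj('scene',[.537,-.12,.07]).astype(int)
f=lambda i,u,v:cv2.resize(i[v-50:v+50,u-65:u+65],(390,300),interpolation=cv2.INTER_CUBIC)
save('c2',np.hstack([f(a,u,v),f(b,s,t)]))
E
```

```text
[-0.16669833  0.13996079  0.29057439] [ 0.53659637 -0.13741105  0.08616005]
```

View pics/c2.png

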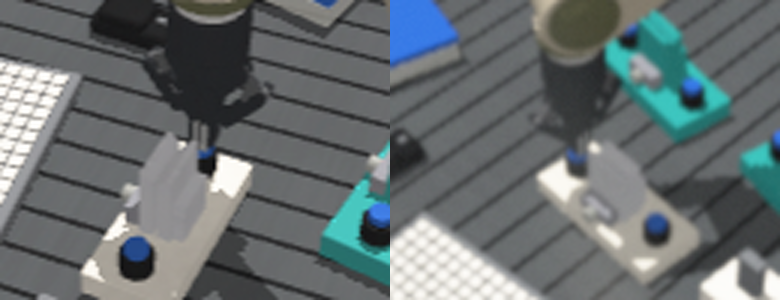

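The fingers are on the right plug (crop at about (205,155) and (577,155)), so I'll keep pressing.

Emit:
jog_arm([
  [[0,0,0.2,0,0,0,1],[0,0,0.2,0,0,0,1],[0,0,0.1,0,0,0,1],[0,0,0,0,0,0,1]],
])

```text
clock: 6.72
position: [0.5365, -0.1375, 0.0838]
ee_rot: [0.001, 0.999, -0.045, 0.001]
wrist_force: [-9.3, 3.7, 27.2]
gripper_width: 0.003
```

```bash
python3 -c "
from h import *
rows([.567,.26,.29],0,12,-1,[.5365,-.1375,.15],Rdown(-.09))
"
```

```text
[[-0.04, -3.32, -1.17, 0.0, 0.0, -0.007, -1.0], [-0.02, -3.32, -1.17, 0.0, 0.0, -0.007, -1.0], [0.0, -3.32, -1.17, 0.0, 0.0, -0.007, -1.0], [0.03, -3.32, -1.17, 0.0, 0.0, -0.007, -1.0], [0.05, -3.32, -1.17, 0.0, 0.0, -0.007, -1.0], [0.07, -3.32, -1.17, 0.0, 0.0, -0.007, -1.0], [0.09, -3.32, -1.17, 0.0, 0.0, -0.007, -1.0], [0.12, -3.32, -1.17, 0.0, 0.0, -0.007, -1.0]]
[[0.14, -3.32, -1.17, 0.0, 0.0, -0.007, -1.0], [0.16, -3.32, -1.17, 0.0, 0.0, -0.007, -1.0], [0.19, -3.32, -1.17, 0.0, 0.0, -0.007, -1.0], [0.21, -3.32, -1.17, 0.0, 0.0, -0.007, -1.0]]
max step mm 35.263862522418044 end [0.56699812 0.25996957 0.2904    ] [1. 0. 0. 0.]
```

Emit:
jog_arm([
  [[0,0,-2.5,0,0,0,1],[0,0,-3.5,0,0,0,1],[0,0,-1,0,0,0,1],[0,-3.3,-1.5,0,0,-0.01,-1],[0,-3.3,-1.5,0,0,-0.01,-1],[0,-3.3,-1.5,0,0,-0.01,-1],[0.05,-3.3,-1.5,0,0,-0.01,-1],[0.05,-3.3,-1.5,0,0,-0.01,-1]],
])

```text
clock: 7.38
position: [0.5489, 0.0285, 0.2266]
ee_rot: [0.0, 1.0, -0.02, -0.0]
wrist_force: [0.3, 0.0, -0.4]
gripper_width: 0.708
```

Emit:
jog_arm([
  [[0.1,-3.3,-1.5,0,0,-0.01,-1],[0.1,-3.3,-1.5,0,0,-0.01,-1],[0.1,-3.3,-1.5,0,0,-0.01,-1],[0.15,-3.3,-1,0,0,-0.01,-1],[0.2,-3.3,0,0,0,0,-1],[0.2,-3.3,0,0,0,0,-1],[0.2,-3.3,0,0,0,0,-1],[0,0,0,0,0,0,-1]],
])

```text
clock: 8.05
position: [0.5625, 0.2627, 0.2801]
ee_rot: [-0.001, 1.0, 0.002, -0.0]
wrist_force: [0.4, -0.4, 0.9]
gripper_width: 1.0
```

```bash
python3 - <<'E'
from h import *
p,r,o=cur();print(p,r.as_quat(),o['clock'])
im=ctrl.snapshot('wrist');save('w3',im);np.savez('w3.npz',p=p,q=r.as_quat());cv2.imwrite('pics/w3x.png',cv2.resize(cv2.imread('pics/w3.png'),(800,600)))
for t in ['gauge','gauge_grey','stand','plug_left_top']:
    print(t,[(round(d['conf'],2),np.round(d['xyz'],4).tolist()) for d in ctrl.place_of(t,'wrist')][:3])
E
```

```text
[0.5625288  0.26271841 0.28013192] [ 9.99997904e-01  1.90177039e-03 -4.90687339e-04 -5.78118981e-04] 8.05
gauge [(0.83, [0.5695, 0.2424, 0.0908])]
gauge_grey [(0.56, [0.5664, 0.1651, 0.0891]), (0.29, [0.7233, 0.2651, 0.0])]
stand [(0.71, [0.5663, 0.2031, 0.0012])]
plug_left_top [(0.69, [0.5482, 0.003, 0.0599]), (0.53, [0.377, 0.1649, 0.0639])]
```

View pics/w3x.png

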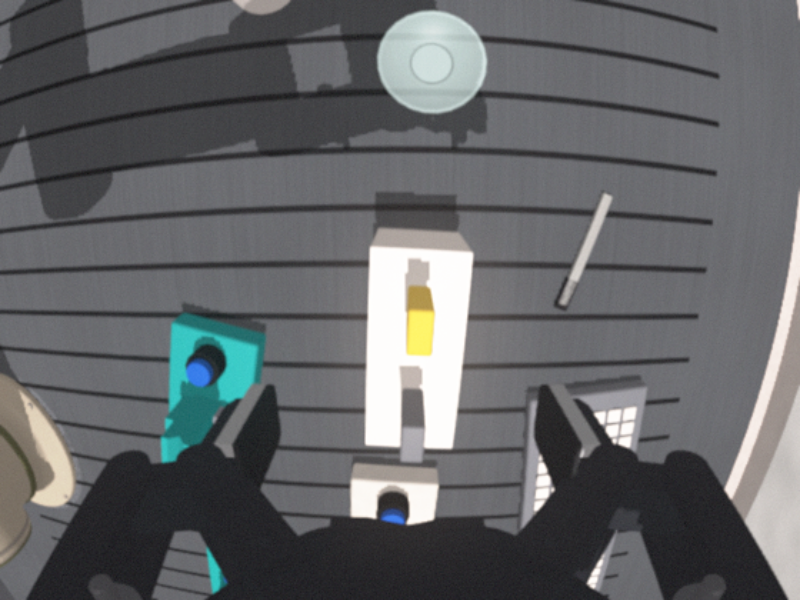

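The yellow gauge is at (420,322), ahead of the open jaws, and the grey one is at (412,425).

```bash
python3 - <<'E'
from h import *
d=np.load('w3.npz');pose=(d['p'],R.from_quat(d['q']))
im=cv2.imread('pics/w3.png');hsv=cv2.cvtColor(im,cv2.COLOR_BGR2HSV)
g=lambda u,v,z:(lambda o,dr:o+dr*(z-o[2])/dr[2])(*wray(u,v,pose))
for u,v in[(375,243),(473,251),(454,448),(366,445)]:print(g(u*.7,v*.7,.09))
m=cv2.inRange(hsv,(20,120,60),(35,255,255));c=max(cv2.findContours(m,0,2)[0],key=cv2.contourArea)
mt=cv2.inRange(hsv,(20,120,230),(35,255,255));ct=max(cv2.findContours(mt,0,2)[0],key=cv2.contourArea);rt=cv2.minAreaRect(ct)
print('top rect',rt, [np.round(g(*q,.145),4).tolist() for q in cv2.boxPoints(rt)],g(*rt[0],.145))
c3=cv2.resize(im[150:340,240:350],(450,600*450//450),interpolation=cv2.INTER_CUBIC);cv2.imwrite('pics/w3c.png',c3)
# side/scene ray of yellow blob
for k in('scene','side'):
    i2=cv2.imread(f'pics/{k}0.png');h2=cv2.cvtColor(i2,cv2.COLOR_BGR2HSV);mm=cv2.inRange(h2,(20,120,90),(35,255,255));n,l,s,cc=cv2.connectedComponentsWithStats(mm);i=1+np.argmax(s[1:,4]);print(k,cc[i],s[i])
E
```

```text
[0.53874754 0.28470292 0.09      ]
[0.60564352 0.27954409 0.09      ]
[0.59909273 0.11851017 0.09      ]
[0.527783   0.12136818 0.09      ]
top rect ((293.4310607910156, 232.32760620117188), (17.522598266601562, 30.643783569335938), 4.763640880584717) [[0.5594, 0.2284, 0.145], [0.5615, 0.256, 0.145], [0.576, 0.2548, 0.145], [0.5745, 0.227, 0.145]] [0.56786152 0.24178076 0.145     ]
scene [345.20175439 256.44736842] [341 249  10  16 114]
side [226.2464455 269.492891 ] [220 258  13  24 211]
```

View pics/w3c.png

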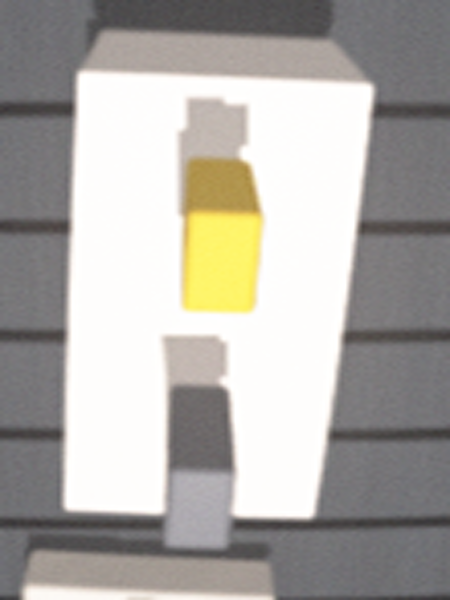

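Emit:
jog_arm([
  [[0.2,0.6,2,0,0,0.016,-1],[0.2,0.6,2.5,0,0,0.016,-1],[0.15,0.6,2.5,0,0,0.016,-1],[0.1,0.4,2,0,0,0.016,-1],[0,0,0,0,0,0,-1],[0,0,0,0,0,0,-1]],
])

```text
clock: 8.8
position: [0.5693, 0.2348, 0.1912]
ee_rot: [0.0, 0.999, -0.033, -0.001]
wrist_force: [0.5, -0.4, 0.6]
gripper_width: 1.004
```

```bash
python3 - <<'E'
from h import *
p,r,o=cur();print(p,r.as_quat(),o['clock'])
im=ctrl.snapshot('wrist');save('w4',im);np.savez('w4.npz',p=p,q=r.as_quat())
pose=(p,r)
hsv=cv2.cvtColor(im,cv2.COLOR_RGB2HSV)
mt=cv2.inRange(hsv,(20,120,225),(35,255,255));rt=cv2.minAreaRect(max(cv2.findContours(mt,0,2)[0],key=cv2.contourArea));print(rt)
g=lambda u,v,z:(lambda o,dr:o+dr*(z-o[2])/dr[2])(*wray(u,v,pose))
print([np.round(g(*q,.145),4).tolist() for q in cv2.boxPoints(rt)],g(*rt[0],.145))
d=np.load('w3.npz');print('tri top',tri([wray(293.43,232.33,(d['p'],R.from_quat(d['q']))),wray(*rt[0],pose)]))
cv2.imwrite('pics/w4x.png',cv2.resize(cv2.imread('pics/w4.png'),(800,600)))
print([(d['conf'],d['xyz']) for d in ctrl.place_of('gauge','wrist')])
E
```

```text
[0.56927163 0.23476388 0.19122787] [ 9.99451592e-01 -3.31077316e-02 -6.07013125e-04  1.55999351e-04] 8.8
((285.945068359375, 243.69180297851562), (44.84442901611328, 25.135732650756836), 88.63607025146484)
[[0.5623, 0.2551, 0.145], [0.5759, 0.2546, 0.145], [0.5751, 0.2273, 0.145], [0.5607, 0.2278, 0.145]] [0.56848993 0.24162042 0.145     ]
tri top [0.56815339 0.2383469  0.13700733]
[(0.92, [0.5733, 0.2414, 0.0934])]
```

View pics/w4x.png

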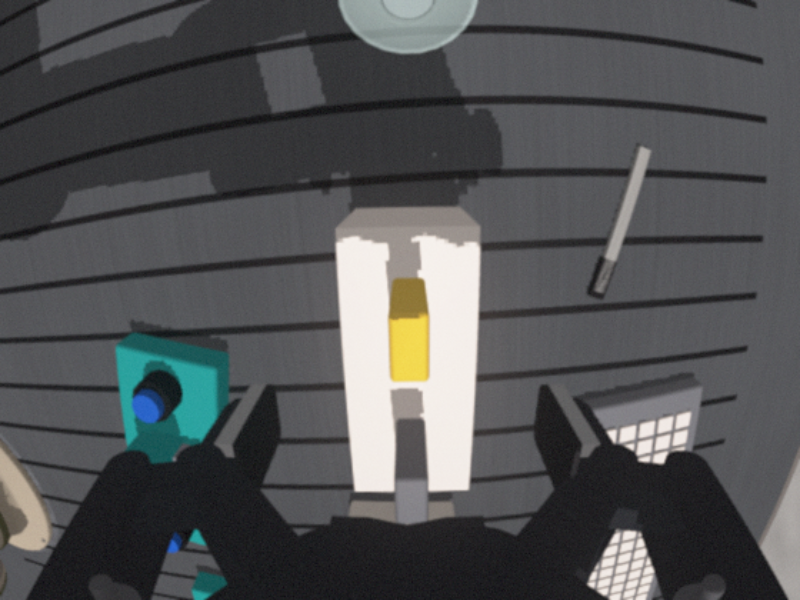

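Emit:
jog_arm([
  [[0,-0.3,1.5,0,0,0,-1],[-0.05,-0.3,1.7,0,0,0,-1],[0,0,1.7,0,0,0,-1],[0,0,1.7,0,0,0,-1],[0,0,0,0,0,0,-1],[0,0,0,0,0,0,-1]],
])

```text
clock: 9.4
position: [0.5694, 0.242, 0.1263]
ee_rot: [-0.0, 0.999, -0.032, 0.0]
wrist_force: [0.3, -0.4, 0.5]
gripper_width: 1.003
```

Emit:
jog_arm([
  [[0,0,0,0,0,0,1],[0,0,0,0,0,0,1],[0,0,0,0,0,0,1],[0,0,0,0,0,0,1],[0,0,0,0,0,0,1],[0,0,0,0,0,0,1],[0,0,0,0,0,0,1],[0,0,0,0,0,0,1]],
], newtons=70)

```text
clock: 10.07
position: [0.5692, 0.2418, 0.1256]
ee_rot: [-0.0, 0.999, -0.033, 0.0]
wrist_force: [-1.4, -0.2, 3.4]
gripper_width: 0.178
```

Emit:
jog_arm([
  [[0,0,0,0,0,0,1],[0,0,0,0,0,0,1],[0,0,-0.5,0,0,0,1],[0,0,-1,0,0,0,1],[0,0,-1,0,0,0,1],[0,0,0,0,0,0,1]],
])

```text
clock: 10.57
position: [0.57, 0.242, 0.1529]
ee_rot: [-0.001, 0.999, -0.032, 0.002]
wrist_force: [1.0, -0.5, 0.1]
gripper_width: 0.179
```

Emit:
jog_arm([
  [[0,0,-2,0,0,0,1],[0,0,-3,0,0,0,1],[0,0,-3,0,0,0,1],[0,0,-3,0,0,0,1],[0,0,-2.5,0,0,0,1],[0,0,-1,0,0,0,1],[0,0,0,0,0,0,1]],
])

```text
clock: 11.15
position: [0.5696, 0.2419, 0.2984]
ee_rot: [-0.001, 0.999, -0.032, 0.003]
wrist_force: [0.5, 0.7, -0.7]
gripper_width: 0.18
```

```bash
python3 -c "
from h import *
p,r,o=cur();print(p)
rows([.543,-.067,.285],-.08,11,1)
"
```

```text
[0.56958398 0.2419253  0.29840523]
[[-0.06, 2.82, 0.12, 0.0, -0.001, 0.001, 1.0], [-0.06, 2.82, 0.12, 0.0, -0.001, 0.001, 1.0], [-0.05, 2.82, 0.12, 0.0, -0.001, 0.001, 1.0], [-0.05, 2.82, 0.12, 0.0, -0.001, 0.001, 1.0], [-0.05, 2.82, 0.12, 0.0, -0.001, 0.001, 1.0], [-0.04, 2.82, 0.12, 0.0, -0.001, 0.001, 1.0], [-0.04, 2.82, 0.12, 0.0, -0.001, 0.001, 1.0], [-0.04, 2.82, 0.12, 0.0, -0.001, 0.001, 1.0]]
[[-0.04, 2.82, 0.12, 0.0, -0.001, 0.001, 1.0], [-0.03, 2.82, 0.12, 0.0, -0.001, 0.001, 1.0], [-0.03, 2.82, 0.12, 0.0, -0.001, 0.001, 1.0]]
max step mm 28.231896854444617 end [ 0.54303343 -0.06715492  0.28469886] [ 0.9992 -0.04   -0.      0.    ]
```

Emit:
jog_arm([
  [[-0.06,2.8,0,0,-0.001,0.002,1],[-0.06,2.8,0,0,-0.001,0.002,1],[-0.05,2.8,0,0,-0.001,0.002,1],[-0.05,2.8,0,0,-0.001,0.002,1],[-0.05,2.8,0,0,0,0.002,1],[-0.04,2.8,0.2,0,0,0.002,1],[-0.04,2.8,0.2,0,0,0.002,1],[-0.04,2.8,0.4,0,0,0,1]],
])

```text
clock: 11.82
position: [0.5484, 0.0174, 0.2863]
ee_rot: [-0.0, 0.999, -0.04, -0.003]
wrist_force: [1.2, 0.3, -1.4]
gripper_width: 0.181
```

Emit:
jog_arm([
  [[-0.04,2.9,0.4,0,0,0,1],[-0.03,2.9,0.4,0,0,0,1],[-0.03,2.7,1,0,0,0,1],[0,0,1.5,0,0,0,1],[0,0,1,0,0,0,1],[0,0,0,0,0,0,1],[0,0,0,0,0,0,1]],
])

```text
clock: 12.4
position: [0.5408, -0.0659, 0.2434]
ee_rot: [-0.0, 0.999, -0.039, -0.003]
wrist_force: [1.3, 0.2, 0.0]
gripper_width: 0.178
```

```bash
python3 - <<'E'
from h import *
p,r,o=cur();print(p,r.as_quat(),o['clock'],o['wrist_force'])
im=ctrl.snapshot('wrist');save('w5',im);np.savez('w5.npz',p=p,q=r.as_quat());a=ctrl.snapshot('side');b=ctrl.snapshot('scene')
pose=(p,r)
for t in ['mouth','gauge_tip','plug_left_top','gauge']:
    for c in ('wrist','side','scene'):
        print(t,c,[(round(d['conf'],2),np.round(d['xyz'],4).tolist()) for d in ctrl.place_of(t,c)][:3])
tip=p+r.apply([0,0,.1156]);print('tip est',tip,wproj(tip,pose),wproj([.543,-.067,.1],pose))
f=lambda i,u,v:cv2.resize(i[v-50:v+50,u-50:u+50],(300,300),interpolation=cv2.INTER_CUBIC)
u,v=proj('side',[.543,-.067,.11]).astype(int);s,t=proj('scene',[.543,-.067,.11]).astype(int)
x=np.vstack([f(a,u,v),f(b,s,t)])
save('c5',np.hstack([cv2.resize(im[130:330,205:370],(495,600),interpolation=cv2.INTER_CUBIC),x]))
E
```

```text
[ 0.54078653 -0.06588344  0.24341268] [ 9.99215438e-01 -3.94881188e-02 -3.00688006e-03 -3.93265230e-04] 12.4 [1.31182688 0.20553161 0.04152754]
mouth wrist [(0.7, [0.3663, 0.0952, 0.1019]), (0.61, [0.544, -0.0692, 0.1016])]
mouth side [(0.81, [0.3653, 0.0932, 0.1041]), (0.75, [0.5411, -0.0685, 0.1017]), (0.5, [0.3391, -0.1894, 0.1022])]
mouth scene [(0.62, [0.3636, 0.0974, 0.1029]), (0.53, [0.3423, -0.1864, 0.0996]), (0.52, [0.5436, -0.0685, 0.1013])]
gauge_tip wrist [(0.61, [0.5404, -0.0652, 0.1289])]
gauge_tip side [(0.56, [0.5413, -0.0666, 0.1293])]
gauge_tip scene [(0.41, [0.5435, -0.0689, 0.1279])]
plug_left_top wrist [(0.66, [0.5497, 0.0057, 0.0655]), (0.55, [0.3564, -0.122, 0.0631])]
plug_left_top side [(0.59, [0.5451, 0.0045, 0.0627]), (0.51, [0.3537, -0.1187, 0.0634]), (0.49, [0.3793, 0.1644, 0.0641])]
plug_left_top scene [(0.59, [0.3543, -0.121, 0.0621]), (0.36, [0.3796, 0.1675, 0.0624]), (0.35, [0.5489, 0.0012, 0.0631])]
gauge wrist [(0.65, [0.5451, -0.0658, 0.2105])]
gauge side [(0.68, [0.5377, -0.0678, 0.2087])]
gauge scene [(0.68, [0.539, -0.0684, 0.2076]), (0.26, [0.6933, -0.3452, 0.0026])]
tip est [ 0.54009548 -0.06576514  0.12781481] [287.28590018 215.74408745] [290.810508  206.4714449]
```

View pics/c5.png

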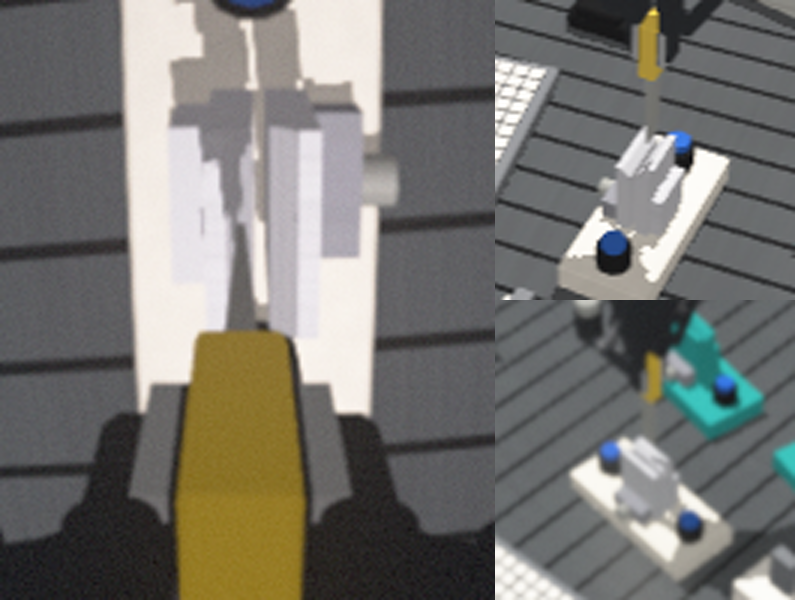

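The picture shows the blade tip at crop column ≈240 and the gap at ≈260, so it needs about +4 mm in x and about −2 mm in world y.

Emit:
jog_arm([
  [[0.2,0.1,0,0,0.006,0,1],[0.2,0.1,0.3,0,0,0,1],[0,0,0.5,0,0,0,1],[0,0,0.5,0,0,0,1],[0,0,0,0,0,0,1],[0,0,0,0,0,0,1]],
])

```text
clock: 13.65
position: [0.5449, -0.0683, 0.2308]
ee_rot: [-0.0, 0.999, -0.04, 0.001]
wrist_force: [0.6, 0.9, 0.2]
gripper_width: 0.179
```

```bash
python3 - <<'E'
from h import *
p,r,o=cur();print(p,r.as_quat(),o['clock'],o['wrist_force'])
im=ctrl.snapshot('wrist');save('w6',im);a=ctrl.snapshot('side');b=ctrl.snapshot('scene')
pose=(p,r)
for t in ['mouth','gauge_tip']:
    for c in ('wrist','side','scene'):
        print(t,c,[(round(d['conf'],2),np.round(d['xyz'],4).tolist()) for d in ctrl.place_of(t,c)][:3])
f=lambda i,u,v:cv2.resize(i[v-35:v+35,u-35:u+35],(300,300),interpolation=cv2.INTER_CUBIC)
u,v=proj('side',[.543,-.067,.11]).astype(int);s,t=proj('scene',[.543,-.067,.11]).astype(int)
x=np.vstack([f(a,u,v),f(b,s,t)])
save('c6',np.hstack([cv2.resize(im[130:330,205:370],(495,600),interpolation=cv2.INTER_CUBIC),x]))
E
```

```text
[ 0.54485118 -0.06826997  0.23075681] [ 9.99219413e-01 -3.95006372e-02  5.03713900e-04 -1.00941399e-04] 13.65 [0.63753333 0.85566039 0.16517079]
mouth wrist [(0.89, [0.547, -0.0666, 0.1]), (0.68, [0.3623, 0.0941, 0.0993]), (0.63, [0.3379, -0.1938, 0.0987])]
mouth side [(0.79, [0.5428, -0.0633, 0.1017]), (0.78, [0.3401, -0.1876, 0.1038]), (0.58, [0.366, 0.0911, 0.1002])]
mouth scene [(0.63, [0.3451, -0.1905, 0.097]), (0.6, [0.5431, -0.0677, 0.1037]), (0.47, [0.3629, 0.0953, 0.1007])]
gauge_tip wrist [(0.96, [0.5477, -0.0684, 0.1161]), (0.37, [0.3681, -0.3661, -0.0032])]
gauge_tip side [(0.79, [0.5457, -0.0708, 0.1105])]
gauge_tip scene [(0.7, [0.5449, -0.0711, 0.1177]), (0.22, [0.569, 0.1957, -0.0025])]
```

View pics/c6.png

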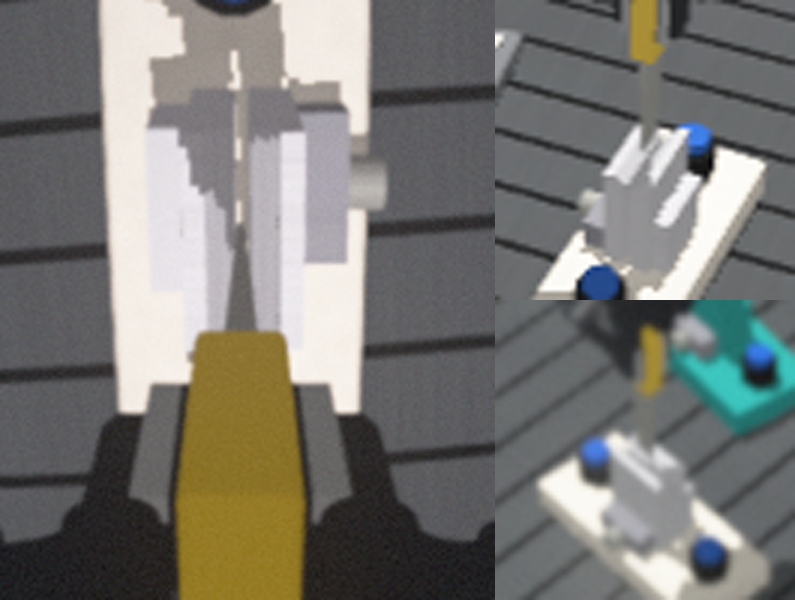

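The blade tip at (240,235) now lines up with the gap at (238,180), and the yaw matches. Descending.

Emit:
jog_arm([
  [[0,0,0.6,0,0,0,1],[0,0,0.6,0,0,0,1],[0,0,0.6,0,0,0,1],[0,0,0.4,0,0,0,1],[0,0,0,0,0,0,1],[0,0,0,0,0,0,1]],
])

```text
clock: 14.6
position: [0.545, -0.0683, 0.2089]
ee_rot: [-0.0, 0.999, -0.04, 0.001]
wrist_force: [-0.2, -0.6, 0.0]
gripper_width: 0.182
```

Emit:
jog_arm([
  [[0,0,0.3,0,0,0,1],[0,0,0.3,0,0,0,1],[0,0,0.2,0,0,0,1],[0,0,0,0,0,0,1]],
])

```text
clock: 14.93
position: [0.5449, -0.0683, 0.2008]
ee_rot: [-0.0, 0.999, -0.039, 0.001]
wrist_force: [0.1, 0.4, -2.0]
gripper_width: 0.178
```

Now in small steps, watching the force.

Emit:
jog_arm([
  [[0,0,0.2,0,0,0,1],[0,0,0.2,0,0,0,1],[0,0,0.1,0,0,0,1],[0,0,0,0,0,0,1]],
])

```text
clock: 15.27
position: [0.545, -0.0683, 0.196]
ee_rot: [-0.0, 0.999, -0.039, 0.001]
wrist_force: [-0.1, 0.0, -0.2]
gripper_width: 0.177
```

Emit:
jog_arm([
  [[0,0,0.15,0,0,0,1],[0,0,0.15,0,0,0,1],[0,0,0,0,0,0,1]],
])

```text
clock: 15.52
position: [0.545, -0.0683, 0.1929]
ee_rot: [-0.0, 0.999, -0.039, 0.001]
wrist_force: [-0.3, 0.6, -0.1]
gripper_width: 0.177
```

Emit:
jog_arm([
  [[0,0,0.1,0,0,0,1],[0,0,0.1,0,0,0,1],[0,0,0,0,0,0,1]],
])

```text
clock: 15.77
position: [0.545, -0.0683, 0.1911]
ee_rot: [0.0, 0.999, -0.039, 0.001]
wrist_force: [0.8, 0.5, -0.6]
gripper_width: 0.175
```

Emit:
jog_arm([
  [[0,0,0.1,0,0,0,1],[0,0,0.1,0,0,0,1],[0,0,0,0,0,0,1]],
])

```text
clock: 16.02
position: [0.5451, -0.0683, 0.1891]
ee_rot: [0.0, 0.999, -0.039, 0.001]
wrist_force: [1.6, 0.5, -1.4]
gripper_width: 0.183
```

Emit:
jog_arm([
  [[0,0,0.1,0,0,0,1],[0,0,0.1,0,0,0,1],[0,0,0,0,0,0,1]],
])

```text
clock: 16.27
position: [0.5451, -0.0683, 0.1871]
ee_rot: [0.0, 0.999, -0.04, 0.001]
wrist_force: [0.1, -0.6, -1.0]
gripper_width: 0.182
```

Emit:
jog_arm([
  [[0,0,0.1,0,0,0,1],[0,0,0,0,0,0,1]],
])

```text
clock: 16.43
position: [0.5451, -0.0683, 0.1861]
ee_rot: [0.0, 0.999, -0.039, 0.001]
wrist_force: [0.8, 0.4, -1.0]
gripper_width: 0.177
```

Emit:
jog_arm([
  [[0,0,0.1,0,0,0,1],[0,0,0,0,0,0,1]],
])

```text
clock: 16.6
position: [0.5451, -0.0683, 0.1851]
ee_rot: [0.0, 0.999, -0.039, 0.001]
wrist_force: [1.5, 0.5, -0.5]
gripper_width: 0.179
```

Emit:
jog_arm([
  [[0,0,0.1,0,0,0,1],[0,0,0.05,0,0,0,1],[0,0,0,0,0,0,1]],
])

```text
clock: 16.85
position: [0.5451, -0.0684, 0.1836]
ee_rot: [0.0, 0.999, -0.039, 0.001]
wrist_force: [0.4, -0.3, -1.7]
gripper_width: 0.179
```

Emit:
jog_arm([
  [[0,0,0.1,0,0,0,1],[0,0,0.05,0,0,0,1],[0,0,0,0,0,0,1]],
])

```text
clock: 17.1
position: [0.5451, -0.0683, 0.1821]
ee_rot: [0.0, 0.999, -0.039, 0.001]
wrist_force: [1.2, -0.9, 0.0]
gripper_width: 0.179
```

Emit:
jog_arm([
  [[0,0,0.1,0,0,0,1],[0,0,0,0,0,0,1]],
])

```text
clock: 17.27
position: [0.5451, -0.0683, 0.1811]
ee_rot: [0.0, 0.999, -0.039, 0.001]
wrist_force: [0.4, -0.6, -1.1]
gripper_width: 0.173
```

Emit:
jog_arm([
  [[0,0,0.1,0,0,0,1],[0,0,0.05,0,0,0,1],[0,0,0,0,0,0,1]],
])

```text
clock: 17.52
position: [0.5451, -0.0683, 0.1797]
ee_rot: [0.0, 0.999, -0.039, 0.001]
wrist_force: [1.4, -0.4, -0.9]
gripper_width: 0.175
```

Emit:
jog_arm([
  [[0,0,0.1,0,0,0,1],[0,0,0,0,0,0,1]],
])

```text
clock: 17.68
position: [0.5451, -0.0683, 0.1787]
ee_rot: [0.0, 0.999, -0.039, 0.001]
wrist_force: [1.2, -0.2, -0.4]
gripper_width: 0.178
```

Emit:
jog_arm([
  [[0,0,0.1,0,0,0,1],[0,0,0,0,0,0,1]],
])

```text
clock: 17.85
position: [0.5451, -0.0684, 0.1778]
ee_rot: [0.0, 0.999, -0.039, 0.001]
wrist_force: [0.2, -0.3, 1.6]
gripper_width: 0.18
```

Emit:
jog_arm([
  [[0,0,0.05,0,0,0,1],[0,0,0,0,0,0,1]],
])

```text
clock: 18.02
position: [0.5452, -0.0684, 0.1774]
ee_rot: [0.0, 0.999, -0.039, 0.001]
wrist_force: [-0.5, -1.1, 3.4]
gripper_width: 0.179
```

Emit:
jog_arm([
  [[0,0,0.05,0,0,0,1],[0,0,0,0,0,0,1]],
])

```text
clock: 18.18
position: [0.5452, -0.0684, 0.1769]
ee_rot: [0.0, 0.999, -0.04, 0.001]
wrist_force: [-0.3, -0.4, 4.0]
gripper_width: 0.183
```

Emit:
jog_arm([
  [[0,0,0.05,0,0,0,1],[0,0,0,0,0,0,1],[0,0,0,0,0,0,1]],
])

```text
clock: 18.43
position: [0.5452, -0.0684, 0.1764]
ee_rot: [0.0, 0.999, -0.04, 0.001]
wrist_force: [-0.6, -0.6, 4.7]
gripper_width: 0.175
```

```bash
python3 - <<'E'
from h import *
for i in range(4):
    im=ctrl.snapshot(['wrist','side','scene','wrist'][i]);o=ctrl.get_obs();print(np.round(o['wrist_force'],2),o['position'],np.round(o['torque'],3))
    if i==0: w=im
    if i==1:a=im
    if i==2:b=im
f=lambda i,u,v:cv2.resize(i[v-35:v+35,u-35:u+35],(300,300),interpolation=cv2.INTER_CUBIC)
u,v=proj('side',[.543,-.067,.11]).astype(int);s,t=proj('scene',[.543,-.067,.11]).astype(int)
save('c7',np.hstack([cv2.resize(w[130:330,205:370],(495,600),interpolation=cv2.INTER_CUBIC),np.vstack([f(a,u,v),f(b,s,t)])]))
for t in['gauge_tip','gauge','plug_left_top','plug_right_top','gauge_grey']:
  for c in('wrist','side','scene'):
    print(t,c,[(round(d['conf'],2),np.round(d['xyz'],3).tolist()) for d in ctrl.place_of(t,c)][:3])
E
```

```text
[ 0.7  -0.23  5.25] [ 0.5452203  -0.06839691  0.17642463] [-0.026  0.073  0.082]
[-0.33  0.33  6.21] [ 0.54521933 -0.06838528  0.17642608] [-0.004  0.091 -0.003]
[0.29 0.12 5.12] [ 0.54523691 -0.06841374  0.17642131] [0.053 0.098 0.079]
[-0.59 -0.07  5.51] [ 0.54524243 -0.06839353  0.17644554] [0.027 0.147 0.052]
gauge_tip wrist [(0.7, [0.551, -0.066, 0.001]), (0.69, [0.366, -0.367, -0.002]), (0.68, [0.547, -0.071, 0.059])]
gauge_tip side []
gauge_tip scene []
gauge wrist [(0.91, [0.546, -0.069, 0.142]), (0.55, [0.546, -0.068, 0.099])]
gauge side [(0.48, [0.542, -0.071, 0.141])]
gauge scene [(0.43, [0.543, -0.07, 0.136])]
plug_left_top wrist [(0.87, [0.551, 0.007, 0.064]), (0.65, [0.356, -0.122, 0.063])]
plug_left_top side [(0.64, [0.354, -0.12, 0.061]), (0.63, [0.692, -0.342, -0.001]), (0.57, [0.546, 0.004, 0.064])]
plug_left_top scene [(0.6, [0.549, 0.002, 0.06]), (0.45, [0.377, 0.167, 0.064]), (0.4, [0.353, -0.12, 0.065])]
plug_right_top wrist [(0.69, [0.345, 0.029, 0.057])]
plug_right_top side [(0.62, [0.534, -0.136, 0.059]), (0.37, [0.342, 0.027, 0.057])]
plug_right_top scene []
gauge_grey wrist [(0.18, [0.55, 0.007, 0.065])]
gauge_grey side [(0.69, [0.565, 0.159, 0.086])]
gauge_grey scene [(0.67, [0.565, 0.16, 0.089])]
```

View pics/c7.png

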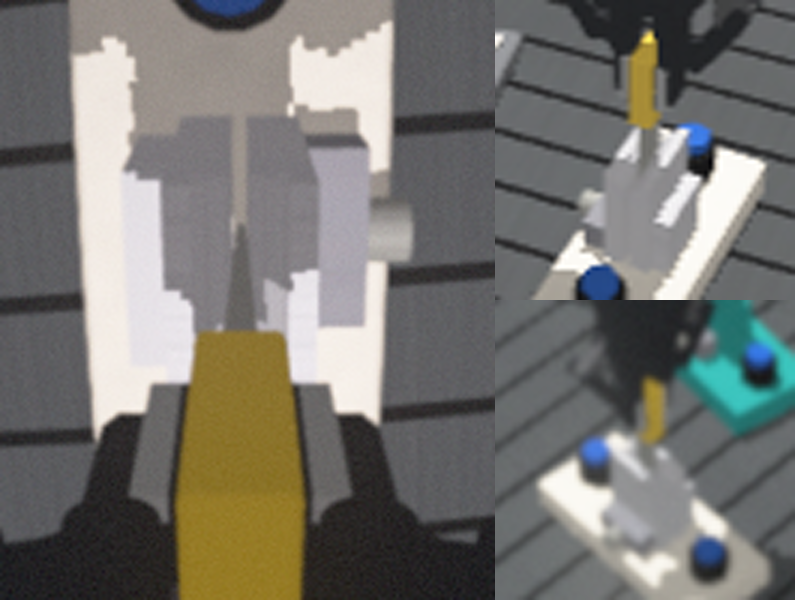

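Emit:
jog_arm([
  [[0,0,0.05,0,0,0,1],[0,0,0,0,0,0,1],[0,0,0,0,0,0,1],[0,0,0,0,0,0,1]],
])

```text
clock: 19.72
position: [0.5453, -0.0684, 0.176]
ee_rot: [0.0, 0.999, -0.039, 0.001]
wrist_force: [-0.5, -0.4, 5.7]
gripper_width: 0.175
```

```bash
python3 - <<'E'
from h import *
for i in range(4):
    ctrl.snapshot('side');o=ctrl.get_obs();print(np.round(o['wrist_force'],2),o['position'],o['clock'])
E
```

```text
[0.23 0.1  5.74] [ 0.5452676  -0.06840086  0.17599079] 19.7667
[ 0.26 -0.18  5.42] [ 0.54528275 -0.06840379  0.17600819] 19.8167
[0.21 0.01 5.34] [ 0.54528056 -0.0684021   0.17601606] 19.8667
[-0.43  0.97  6.28] [ 0.54526781 -0.0684004   0.17601169] 19.9167
```

Steady at about 5.7 N with no sideways force and the arm still, so I'm handing it in.

```bash
python3 -c "
from workcell import ctrl
print(ctrl.sign_off());o=ctrl.get_obs();print(o['wrist_force'],o['position'],o['clock'],o['gripper_width'])"
```

```text
the job is handed in; nothing more can be done
None
the job is handed in; nothing more can be done
```

Both blue plugs on the white fixture are pressed home, and the yellow gauge sits snugly between the plates, still gripped. I handed the job in at about 20 s; it reports no verdict.

- **Plugs:** I pressed each one to a hard stop with the closed fingertips. Both stopped at the same height (TCP z 83.8 mm, about 26 N), which puts the caps at 62 mm, fully home.
- **Gauge:** I gripped it at 70 N, lifted it clear and lowered it in small steps. Contact began at about 38 mm tip depth below the lips. It ended at about 39.5 mm, so the gap is roughly 4.3 mm.
- **Last readings:** the push was about 5.3 to 6.3 N with almost no sideways force, and the arm was still. The tool was within a few mrad of vertical. The last picture, taken 0.5 mm before the final depth, showed no slip of the handle in the fingers.
- **Not measured:** the force on each plate was never read directly; I only inferred it from the push.
- **Other things:** the networks still placed the grey gauge at its start position. I did not recheck the other bench items at the end; the arm passed above them and I felt no unexpected contact.
- **Disagreements:**
  - The right plug showed almost no force partway down before it hit its stop.
  - Two wrist views put the handle's top about 8 mm lower than the text does. I used the text's height, since the networks and the grasp agreed with it.
  - One network report put the gauge tip at bench level; I ignored it because another from the same picture matched the arm.

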